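Unpin a stain sample board and present its label end

TASK

Draw the retaining pin up out of the drying stand and park it upright in the open notch of the stand's side block, leaving it there. Then take the stained sample board off the post by its plain end - the label end is the one with a small notch cut from a corner - and present it label side up (the side that faces up now): level, lengthwise along the grey viewing plate, with the notched end right above the raised pad and the board about 8 cm above the table, touching nothing else. Finish while still holding it there, and do not disturb the tin, the brush or the sanding block.

Things in the scene. Friction and masses are not known exactly. Their poses are not given: they have to be found in the camera images.
- stand: Metal drying stand, fixed. Origin on the table under the axis of a 50 x 50 mm square post, top 44 mm above the table, with a 12 mm vertical bore 34 mm deep in its top. The stand's +x runs to the parking block, 120 mm from the post's axis, top also 44 mm high. Base plate 176 x 60 mm (x, y), 6 mm thick, from x = -30 to 146 mm.
- bore (a point): Mouth of the bore: centre of the post's top, 44 mm above the table.
- notch (a point): Where the parked pin's axis goes: in the notch, level with the block's top (44 mm up). The notch is a vertical slot 14 mm wide (stand's y), cut down to the base plate, open on top and on the block's far side (stand +x): closed end 7 mm behind this point, open edge 16 mm ahead. Block 46 mm wide. The parked pin hangs by its knob on the block's top, shank in the slot.
- pin: Steel retaining pin, upright, about 60 g. Origin at the shank's tip, z up to the knob. Shank 10 mm diameter, 36 mm long, chamfered tip; cylindrical knob 22 mm diameter, from 36 to 66 mm above the origin. At the start it stands through the board's hole in the bore, knob resting on the board (knob 52 to 82 mm above the table).
- board: Dark wooden sample board 150 x 44 x 8 mm (x, y, z), about 60 g, loose, lying level across the post at any yaw, pinned through a 14 mm hole at its centre. Origin at the centre of its underside (44 mm above the table at the start); z = label side, up. Notch 16 mm square at its +x, +y corner: +x is the label end, -x the plain end. Both ends overhang the post with room for fingertips.
- label (a point): Centre of the label area on the board's upper face: on its long middle line, 53 mm from the board's centre towards the notched end (22 mm from that end).
- plate: Grey viewing plate 180 x 110 x 8 mm (x, y, z), fixed on the table. Origin at the centre of its underside; its +x runs lengthwise to the end that carries the raised pad.
- pad (a point): Centre of the top of the raised rubber pad on the viewing plate, 18 mm above the table and 45 mm from the plate's centre along its +x. The pad measures 50 x 60 mm (x, y) and stands 10 mm above the plate.
- tin: Bystander: closed varnish tin, 84 mm diameter, 110 mm high; origin at the centre of its underside. Leave alone.
- brush: Bystander: brush lying on the table. Leave alone.
- sander: Bystander: cork sanding block 100 x 62 x 33 mm; origin at the centre of its underside. Leave alone.
Things that resemble listed ones, but are neither listed nor needed, are in the scene too. There is more than one size of the board; the one meant has the size given above.

How it is judged:
By the outcome, as a careful person would: the job done as asked, in the order asked, and still so for the second after the job is handed in, while the arm keeps its last pose, push and grip.
It also fails if it takes over 58 s, if anything falls off the work surface, if the arm or the gripper's body presses on something with over 40 N, if the wrist force passes 120 N, or if a joint passes its speed limit or range.

ROBOT

A 6-joint arm with a two-finger parallel gripper is mounted at the origin on the work surface. World frame = base frame: x ahead of the robot, y to its left, z up, the work surface at z = 0. Lengths are in m, angles in rad, forces in N, time in s.
With the tool pointing down it reaches from about 0.3 to 0.875 m from the base axis. Payload 6.4 kg.
Tool frame: the origin (TCP) lies between the finger pads, 19 mm behind the fingertips; this is the grasp point; z points along the fingers, y is the line along which they close (so a half turn about z gives the same grasp; the last joint's range is limited). The gripper opens to 85 mm and grips with 20 to 120 N. Pads are 22 mm wide; open, the fingers measure 114 mm over their backs; the gripper's body (76 mm by 85 mm) begins 54 mm behind the grasp point. The pads swing forward as they close: fully open they stand 13 mm farther back than shut.
Start: joints at [0.977, 0.181, 1.607, -0, 1.354, -0.206], TCP at [0.217, 0.532, 0.25] pointing down, gripper open.
Joint ranges: [-2.99, 2.99], [-0.89, 2.07], [0.3, 2.58], [-1.14, 4.28], [0, 2.63], [-3.12, 3.12]. Speed limits (rad/s): [2.57, 2.57, 3.01, 3.14, 3.14, 3.14].

INTERFACE

Orientations are given as a unit quaternion [w, x, y, z].
In Python, from bench import ctrl gives the robot as it stands.
- The arm moves only by the tool servo_tool, never from a script. Its argument "series" is text: rows parted by semicolons, each of 7 numbers parted by spaces: the gripper command: -1 is fully open, 1 is shut, values between are in proportion, then the shift along the tool's x, y, z in m, then the turn, a rotation vector about the tool's x, y, z in degrees. A call has 1 to 12 rows; each row is the pose to reach, as a shift and turn from the pose commanded when the call began, along the tool's axes at that moment; what a row does not reach only later rows make up. A row lasts 1/12 s, in which the tool goes at most 41.7 mm and 7.16 degrees, less where a joint would pass 70% of its speed; a pose out of reach is approached as far as the arm can. A call with a gripper value outside its range is refused whole. The fingers move at their own pace and stop on an object; the grip force is fixed at half the most. Time passes only in rows, so rows that repeat a pose let the fingers close. It gives the time, the measured TCP pose, the force, the opening and the grip force at its end, in the units of the state.
- ctrl.get_obs(): the state, without advancing time (a new reading comes with each control period).
- ctrl.camera(name): name is "scene" or "side" or "wrist"; returns a dict with "img" (400x640x3 uint8, red, green, blue), "z_map" (400x640 float32, m along the optical axis (not along the pixel's ray), 0 where there is no reading), "fovy" (degrees; the focal length in pixels is half the picture's height over the tangent of half this angle, whatever the lens; pixels are square), "cx", "cy" (the principal point, pixels), "extrinsics" (4x4, takes a point from camera to world coordinates); the wrist camera has in their place "T_tool_cam" (4x4, takes a point from camera to tool coordinates, whose origin is the TCP and whose axes are the flange's). Camera axes: x right, y down, z forward; pixel columns grow to the right and rows downward; lengths in m; the calibration is good to about 2 mm. The wrist camera is an equidistant fisheye: a pixel r from the principal point sees the ray r / f radians off the axis. A picture is of the moment at which its call begins: read the wrist's pose just before it.
- ctrl.hand_in(): hands the job in; it is judged then, once.
The state is a dict: "time_s": time; "q": joint angles; "dq": joint speeds; "joint_efforts": joint torques, N m; "eef_pos": TCP position; "eef_rot": TCP orientation; "wrist_force": force on the tool from outside, world axes, zero at the start; "torque": the same for the moment, N m; "opening": opening from 0.0 (shut) to 1.0 (fully open); "grasp_force": force on a finger pad.
Only numpy, scipy, OpenCV 4.12 (cv2) and the standard library are available. Lean on these libraries where they do the work, as an engineer would, in place of code of your own. Each camera call takes 0.05 s, during which the arm holds its last target. There are 200 camera calls.

## Working session

There is one attempt and no reset: what is moved stays moved. The work goes in short steps, Python scripts to look and compute and a tool call to move; the robot and the scene stay as the last step left them, time stands still between calls to the robot, and variables do not carry over. Pictures are saved under pics/ and viewed, at most 10 in all, crops included, and the job is handed in when it is done.

Besides the shell and the picture viewer there is one more tool, called by a JSON object that holds its "op" and its "data". servo_tool: Moves the arm, as the interface text tells. Its arguments: {"type":"object","properties":{"series":{"type":"string"}},"required":["series"]}

```bash
mkdir -p pics
cat > h.py <<'E'
import numpy as np, cv2
from bench import ctrl
def cam(n):
    o=ctrl.get_obs(); c=ctrl.camera(n); c['obs']=o
    c['f']=200/np.tan(np.radians(c['fovy'])/2); return c
def save(c,n): cv2.imwrite(f'pics/{n}.png',c['img'][:,:,::-1])
def pts(c):
    z=c['z_map']; v,u=np.mgrid[0:400,0:640]
    p=np.stack([(u-c['cx'])/c['f']*z,(v-c['cy'])/c['f']*z,z],-1)
    T=c['extrinsics']; return p@T[:3,:3].T+T[:3,3]
def ray(c,u,v,h):
    T=c['extrinsics']; d=T[:3,:3]@np.array([(u-c['cx'])/c['f'],(v-c['cy'])/c['f'],1]); o=T[:3,3]
    return o+d*(h-o[2])/d[2]
E
python3 - <<'E'
from h import *
for n in('scene','side'):
    c=cam(n); save(c,n+'0'); print(n,c['fovy'],c['cx'],c['cy'],c['extrinsics'].round(3).tolist())
print(ctrl.get_obs())
E
```

```text
scene 53.32660506211875 318.34149891748734 200.4130018904121 [[0.81, 0.489, -0.323, 0.915], [0.586, -0.668, 0.459, -0.463], [0.009, -0.561, -0.828, 0.942], [0.0, 0.0, 0.0, 1.0]]
side 43.25494943094811 326.3797940206448 199.80940955679532 [[0.952, -0.2, 0.231, 0.309], [-0.306, -0.597, 0.742, -0.925], [-0.01, -0.777, -0.629, 0.866], [0.0, 0.0, 0.0, 1.0]]
{'time_s': 0.1, 'q': array([ 9.76724243e-01,  1.81495100e-01,  1.60790032e+00,  1.07127159e-06,
        1.35379033e+00, -2.06297435e-01]), 'dq': array([-0.00191327, -0.00212978, -0.00372466, -0.00108152,  0.00032142,
        0.00038744]), 'joint_efforts': array([ 3.77252545e-04, -4.45873654e+01, -3.52238703e+01, -3.72391369e-04,
        4.01185127e-03, -1.92421362e-05]), 'eef_pos': array([0.21714198, 0.53192365, 0.24916199]), 'eef_rot': array([-3.10809091e-04,  1.92674880e-01,  9.81262328e-01, -7.33411726e-04]), 'wrist_force': array([0.59995984, 0.17636   , 0.9666406 ]), 'torque': array([ 0.05408051, -0.02594141,  0.04725671]), 'grasp_force': 0.0, 'opening': 0.9971828636635582}
```

View pics/scene0.png

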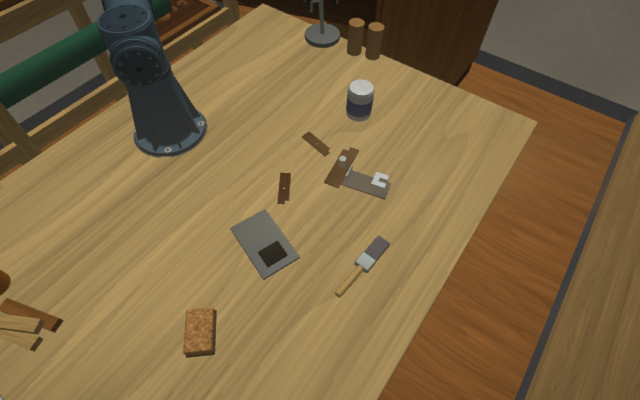

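View pics/side0.png

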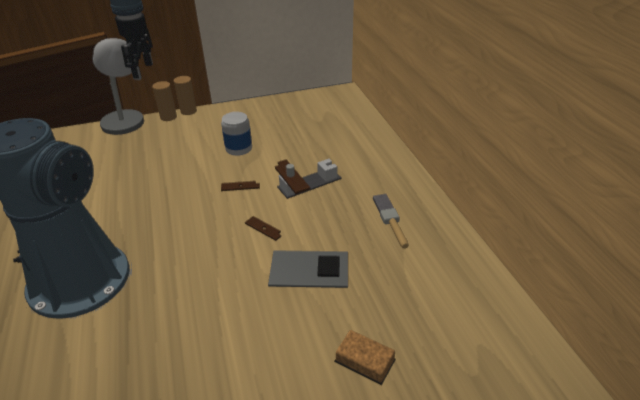

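The scene view shows the board with the pin knob at (343,158), the parking block at (380,181), the plate at (265,243) with its pad at (272,253), and the tin at (360,100). The side view shows the same layout: knob (290,170), block (327,170), plate (309,268), pad (328,266).

```bash
cat > m.py <<'E'
from h import *
def rect(P): 
    r=cv2.minAreaRect((P[:,:2]*1000).astype(np.float32)); return np.array(r[0]).round(1),np.array(r[1]).round(1),round(r[2],1)
for n,boxes in (('scene',dict(stand=(320,140,395,205),plate=(225,205,302,280),tin=(340,75,380,125))),('side',dict(stand=(270,150,348,200),plate=(262,245,355,292),tin=(215,105,258,158)))):
    c=cam(n); P=pts(c); g=c['img'].astype(int)
    for k,(a,b,d,e) in boxes.items():
        Q=P[b:e,a:d].reshape(-1,3); G=g[b:e,a:d].reshape(-1,3)
        if k=='stand':
            for nm,lo,hi in(('knob',.076,.088),('board',.048,.056),('44',.036,.0475),('base',.004,.010)):
                m=(Q[:,2]>lo)&(Q[:,2]<hi); print(n,nm,m.sum(),Q[m].mean(0).round(4),rect(Q[m]),G[m].mean(0).round())
        elif k=='plate':
            dk=G.max(1)<60; gr=(np.ptp(G,axis=1)<25)&~dk&(G.max(1)<150)
            for nm,m in(('pad',dk&(Q[:,2]>.013)),('plate',gr|dk)): print(n,nm,m.sum(),Q[m].mean(0).round(4),np.median(Q[m,2]).round(4),rect(Q[m]))
        else:
            m=Q[:,2]>.104; print(n,k,m.sum(),Q[m].mean(0).round(4),rect(Q[m]))
    b=boxes['stand']; save(dict(img=cv2.resize(c['img'][b[1]-5:b[3]+5,b[0]-5:b[2]+5],None,fx=7,fy=7,interpolation=2)),n+'c')
E
python3 m.py; python3 -c "
import cv2,numpy as np
a=cv2.imread('pics/scenec.png');b=cv2.imread('pics/sidec.png')
h=max(a.shape[0],b.shape[0]);f=lambda i:cv2.copyMakeBorder(i,0,h-i.shape[0],0,0,0)
o=np.hstack([f(a),f(b)]);o=cv2.resize(o,(800,int(o.shape[0]*800/o.shape[1])));cv2.imwrite('pics/cc.png',o)"
```

```text
scene knob 45 [0.5508 0.1685 0.0814] (array([550.7, 169.8]), array([19.8, 20.5]), 33.1) [143. 141. 126.]
scene board 541 [0.5531 0.1622 0.052 ] (array([558.9, 168.4]), array([143.9, 123.3]), 57.8) [99. 77. 51.]
scene 44 238 [0.6423 0.1862 0.0429] (array([604.2, 181.2]), array([161.1, 147.7]), 13.3) [158. 155. 144.]
scene base 567 [0.5937 0.1911 0.0062] (array([574.9, 219.6]), array([222. , 230.4]), 35.8) [110.  98.  78.]
scene pad 400 [ 0.5554 -0.1537  0.0181] 0.0181 (array([ 555.1, -152.9]), array([57.8, 50.3]), 70.7)
scene plate 2470 [ 0.5174 -0.1412  0.0121] 0.0086 (array([ 690.2, -245.3]), array([138.1, 610.4]), 58.8)
scene tin 338 [0.4573 0.4057 0.1267] (array([655.5,  -8.1]), array([  74.7, 1044.4]), 25.7)
side knob 44 [0.5466 0.1665 0.0819] (array([547. , 167.4]), array([23. , 19.2]), 75.1) [105. 103.  95.]
side board 459 [0.5494 0.157  0.0529] (array([573.2, 184.4]), array([164.6, 145. ]), 36.3) [65. 45. 30.]
side 44 227 [0.6268 0.1812 0.0433] (array([603. , 178.4]), array([163.5, 146.3]), 11.9) [111. 107. 102.]
side base 537 [0.6155 0.1995 0.0062] (array([609.2, 226.3]), array([243.9, 236.4]), 71.3) [94. 84. 67.]
side pad 439 [ 0.5493 -0.1632  0.0266] 0.019 (array([ 425.9, -521.1]), array([840.,  50.]), 71.1)
side plate 2756 [ 0.5068 -0.1486  0.0153] 0.0096 (array([ 383.7, -492.8]), array([864.7, 177.9]), 70.5)
side tin 318 [0.4412 0.3861 0.1296] (array([ 398.3, -230.8]), array([1397.8,   76.7]), 85.8)
```

View pics/cc.png

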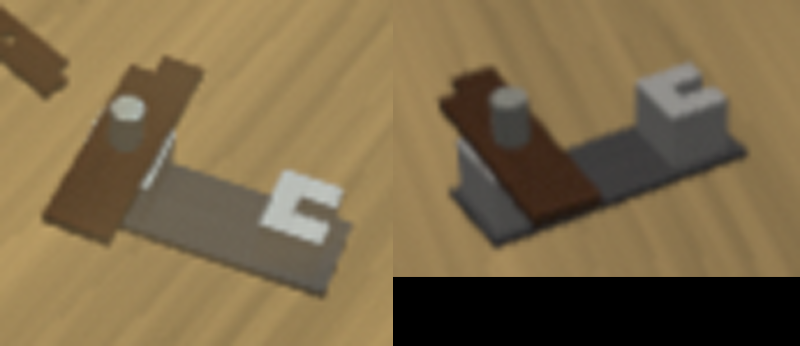

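The crops show the notched end at the top (left-hand crop (165,70), right-hand crop (470,80)). The plain end is at the bottom, left-hand crop about (75,225). The notch slot opens away from the post. Next I refit each part with connected components and plane rays.

```bash
cat > m2.py <<'E'
from h import *
def fit(c,P,box,h,lo,hi,col=None):
    a,b,d,e=box; m=np.zeros((400,640),np.uint8); z=P[...,2]; m[b:e,a:d]=((z>lo)&(z<hi))[b:e,a:d]
    if col is not None: m&=col.astype(np.uint8)
    n,l,s,_=cv2.connectedComponentsWithStats(m,connectivity=4); i=1+s[1:,4].argmax(); m=(l==i).astype(np.uint8)
    v,u=np.nonzero(m); X=np.array([ray(c,x,y,h)[:2] for x,y in zip(u,v)])*1000
    r=cv2.minAreaRect(X.astype(np.float32)); ang=r[2]+(90 if r[1][1]>r[1][0] else 0)
    return dict(n=len(u),zmed=np.median(z[v,u]).round(4),mean=X.mean(0).round(1),ctr=np.round(r[0],1),size=np.round(r[1],1),longaxis=round(ang,1)),X
if __name__=='__main__':
  for n,S,Pl,T in (('scene',(320,140,395,205),(225,205,302,280),(340,75,380,125)),('side',(270,150,348,200),(262,245,355,292),(215,105,258,158))):
    c=cam(n); P=pts(c); g=c['img'].astype(int); sat=np.ptp(g,axis=2); mx=g.max(2)
    brown=(g[...,0]-g[...,2]>22)
    print(n)
    for k,a in dict(knob=(S,.082,.078,.088),board=(S,.052,.049,.056,brown),block=((S[0]+35,)+S[1:],.044,.0405,.0475),base=(S,.006,.003,.010,~brown),plate=(Pl,.008,.0045,.024),pad=(Pl,.018,.0145,.024,mx<70),tin=(T,.110,.105,.115)).items():
        r,X=fit(c,P,*a); print(k,r)
        np.save(f'{n}_{k}.npy',X)
E
python3 m2.py
```

```text
scene
knob {'n': 43, 'zmed': np.float64(0.0817), 'mean': array([550.9, 168.5]), 'ctr': array([551.9, 168.1]), 'size': array([19.7, 22.1]), 'longaxis': 124.2}
board {'n': 508, 'zmed': np.float64(0.052), 'mean': array([553.3, 161.6]), 'ctr': array([550.2, 168.8]), 'size': array([ 45.1, 153.5]), 'longaxis': 100.9}
block {'n': 162, 'zmed': np.float64(0.0438), 'mean': array([662.4, 195.2]), 'ctr': array([663.6, 194.7]), 'size': array([38.7, 49.6]), 'longaxis': 102.6}
base {'n': 52, 'zmed': np.float64(0.0064), 'mean': array([680.7, 181.5]), 'ctr': array([679.4, 179.2]), 'size': array([51.3, 26.1]), 'longaxis': 49.8}
plate {'n': 2503, 'zmed': np.float64(0.0085), 'mean': array([ 515.7, -139.4]), 'ctr': array([ 512.9, -137.4]), 'size': array([110.1, 181.4]), 'longaxis': 160.4}
pad {'n': 394, 'zmed': np.float64(0.0181), 'mean': array([ 555.1, -153.2]), 'ctr': array([ 555.3, -152.9]), 'size': array([59. , 50.1]), 'longaxis': 70.4}
tin {'n': 323, 'zmed': np.float64(0.11), 'mean': array([448.1, 424.1]), 'ctr': array([447.7, 424. ]), 'size': array([73.2, 77.7]), 'longaxis': 90.8}
side
knob {'n': 3
[... 369 characters left out ...]
, 'ctr': array([661.7, 194.6]), 'size': array([41.5, 51.3]), 'longaxis': 102.4}
base {'n': 270, 'zmed': np.float64(0.0072), 'mean': array([629.9, 182.2]), 'ctr': array([640.1, 188.5]), 'size': array([100.7,  61.9]), 'longaxis': 11.4}
plate {'n': 2771, 'zmed': np.float64(0.0096), 'mean': array([ 509.1, -140.1]), 'ctr': array([ 508.2, -138.9]), 'size': array([119.6, 180.2]), 'longaxis': 160.0}
pad {'n': 439, 'zmed': np.float64(0.0191), 'mean': array([ 552.4, -154. ]), 'ctr': array([ 552.1, -153.3]), 'size': array([63.3, 49.8]), 'longaxis': 71.1}
tin {'n': 294, 'zmed': np.float64(0.1112), 'mean': array([445. , 422.4]), 'ctr': array([445.3, 423.3]), 'size': array([85.8, 74.5]), 'longaxis': 79.2}
```

```bash
cat > go.py <<'E'
from h import *
from scipy.spatial.transform import Rotation as Ro
def tr(x,y,z,yawy):
    "shift and turn (tool axes) to TCP x,y,z (m), pointing down, tool y at yawy deg"
    o=ctrl.get_obs(); w=o['eef_rot']; R=Ro.from_quat(np.r_[w[1:],w[0]])
    a=np.radians(yawy); Y=np.array([np.cos(a),np.sin(a),0]); Z=np.array([0,0,-1.]); T=Ro.from_matrix(np.stack([np.cross(Y,Z),Y,Z],1))
    print('t',round(o['time_s'],2),'pos',o['eef_pos'].round(4),'ytool',np.degrees(np.arctan2(R.as_matrix()[1,1],R.as_matrix()[0,1])).round(2),'q',o['q'].round(2),'op',round(o['opening'],3),'F',o['wrist_force'].round(1),'g',round(o['grasp_force'],1))
    print('shift mm',((R.inv().apply(np.array([x,y,z])-o['eef_pos']))*1000).round(1),'turn',(R.inv()*T).as_rotvec(degrees=True).round(2))
E
python3 - <<'E'
from go import *
tr(.60,.178,.28,102)
print(ctrl.camera('wrist')['T_tool_cam'].round(3))
# stand direction: block edge & bore->block
E
```

```text
t 0.3 pos [0.2174 0.5322 0.2497] ytool 67.78 q [ 0.98  0.18  1.61 -0.    1.35 -0.21] op 1.001 F [-0.4 -1.   0.3] g 0.0
shift mm [-488.2 -183.2  -30.3] turn [-3.000e-02 -2.000e-02 -3.422e+01]
[[-0.001 -0.966 -0.259  0.065]
 [ 1.    -0.001 -0.001  0.   ]
 [ 0.001 -0.259  0.966 -0.124]
 [ 0.     0.     0.     1.   ]]
```

{"op": "servo_tool", "data": {"series": "-1 -40 0 0 0 0 0"}}

```text
time_s: 0.43
eef_pos: [0.251, 0.5185, 0.2499]
eef_rot: [-0.002, 0.189, 0.982, 0.0]
wrist_force: [0.6, 0.9, -1.0]
opening: 0.999
grasp_force: 0.0
```

I sent that shift as 40 where metres were meant. The per-row cap held it to about 37 mm in the intended direction. From here on I use metres.

{"op": "servo_tool", "data": {"series": "-1 -0.035 -0.014 -0.006 0 0 -3;-1 -0.07 -0.028 -0.012 0 0 -6;-1 -0.105 -0.042 -0.018 0 0 -9;-1 -0.14 -0.056 -0.024 0 0 -12;-1 -0.175 -0.07 -0.03 0 0 -15;-1 -0.21 -0.084 -0.03 0 0 -18;-1 -0.245 -0.098 -0.03 0 0 -21;-1 -0.28 -0.112 -0.03 0 0 -24;-1 -0.315 -0.126 -0.03 0 0 -27;-1 -0.35 -0.14 -0.03 0 0 -30;-1 -0.385 -0.154 -0.03 0 0 -33;-1 -0.42 -0.168 -0.03 0 0 -34"}}

```text
time_s: 1.43
eef_pos: [0.5824, 0.2007, 0.28]
eef_rot: [0.0, -0.104, 0.995, 0.0]
wrist_force: [1.5, 0.4, -0.3]
opening: 1.0
grasp_force: 0.0
```

Run:
```python
from go import *
tr(.60,.178,.28,102)
c=cam('wrist'); save(c,'w1'); print(c['fovy'],c['cx'],c['cy'])
```

```text
t 1.43 pos [0.5824 0.2007 0.28  ] ytool 101.93 q [ 0.14  0.25  1.47  0.    1.43 -1.64] op 1.0 F [ 1.5  0.4 -0.3] g 0.0
shift mm [-12.5 -25.8   0. ] turn [ 0.    0.01 -0.07]
65.70646984690485 316.51937132266636 198.85221919731845
```

View pics/w1.png

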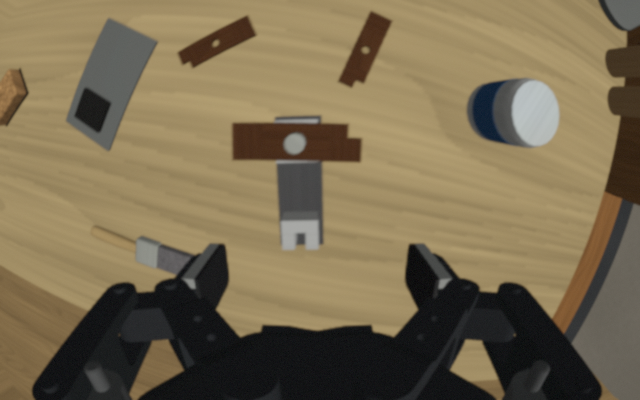

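The wrist view shows the knob at (294,144), the slot of the parking block at (301,238), the board from (232,142) to (361,142) with its notch at top right, and the stand running straight down the picture.

```bash
cat > wr.py <<'E'
from go import *
def wray(c,uv,h):
    o=c['obs']; w=o['eef_rot']; R=Ro.from_quat(np.r_[w[1:],w[0]]).as_matrix(); T=c['T_tool_cam']
    uv=np.atleast_2d(uv).astype(float); d=uv-[c['cx'],c['cy']]; r=np.hypot(*d.T)+1e-9; th=r/c['f']
    v=np.c_[d/r[:,None]*np.sin(th)[:,None],np.cos(th)]@(R@T[:3,:3]).T; p=o['eef_pos']+R@T[:3,3]
    return p+v*((h-p[2])/v[:,2])[:,None]
def comp(m,box):
    a,b,d,e=box; k=np.zeros(m.shape,np.uint8); k[b:e,a:d]=m[b:e,a:d]
    n,l,s,_=cv2.connectedComponentsWithStats(k,connectivity=4); i=1+s[1:,4].argmax(); v,u=np.nonzero(l==i); return np.c_[u,v]
def rect(X):
    r=cv2.minAreaRect((X[:,:2]*1000).astype(np.float32)); return np.round(r[0],1),np.round(r[1],1),round(r[2],2)
E
python3 - <<'E'
from wr import *
c=cam('wrist'); g=c['img'].astype(int); sat=np.ptp(g,axis=2); mx=g.max(2); br=(g[...,0]-g[...,2])
k=comp((sat<35)&(mx>90),(275,128,315,158)); print('knob',len(k),wray(c,k,.082).mean(0)*1e3,rect(wray(c,k,.082)))
b=comp((br>25)&(mx<125),(222,112,372,170)); print('board',len(b),rect(wray(c,b,.052)))
t=comp((sat<30)&(mx>150),(270,212,330,256)); X=wray(c,t,.044); print('block',len(t),rect(X),X.mean(0))
for v in range(218,252,3):
    row=t[t[:,1]==v,0]; print(v,row.min() if len(row) else 0,row.max() if len(row) else 0,[x for x in range(row.min(),row.max()) if x not in row] if len(row) else '')
p=comp((sat<25)&(mx<170),(55,10,165,155)); print('plate',len(p),rect(wray(c,p,.008)))
p=comp((mx<60),(55,10,165,155)); print('pad',len(p),rect(wray(c,p,.018)))
E
```

```text
knob 397 [548.46608654 170.80843369  82.        ] (array([548.4, 171. ]), array([22.1, 22.9]), 56.18)
board 4213 (array([548.4, 170.5]), array([ 56. , 148.9]), 9.71)
block 844 (array([662.9, 196.4]), array([38. , 45.8]), 14.11) [0.66114459 0.19611579 0.044     ]
218 289 323 []
221 289 324 []
224 289 324 []
227 289 324 []
230 289 324 [302, 303, 304, 305, 306, 307, 308, 309, 310, 311, 312]
233 289 324 [302, 303, 304, 305, 306, 307, 308, 309, 310, 311, 312]
236 289 324 [302, 303, 304, 305, 306, 307, 308, 309, 310, 311, 312, 313]
239 289 324 [302, 303, 304, 305, 306, 307, 308, 309, 310, 311, 312]
242 289 325 [302, 303, 304, 305, 306, 307, 308, 309, 310, 311]
245 289 324 [302, 303, 304, 305, 306, 307, 308, 309, 310, 311, 312]
248 0 0 
251 0 0 
plate 6262 (array([ 510.8, -134.6]), array([110.7, 177.7]), 70.38)
pad 977 (array([ 552.7, -148. ]), array([63.2, 50. ]), 70.71)
```

Run:
```python
from wr import *
for i in range(2):
    c=cam('wrist'); g=c['img'].astype(int); sat=np.ptp(g,axis=2); mx=g.max(2)
    k=comp((sat<35)&(mx>90),(275,128,325,158)); K=wray(c,k,.082).mean(0)*1e3
    t=comp((sat<30)&(mx>150),(270,212,330,256)); s=set(map(tuple,t)); L=[]
    for v in range(231,246):
        m=[x for x in range(300,316) if (x,v) not in s]; L.append((np.mean(m),v))
    S=wray(c,np.array(L),.044)*1e3; d=np.polyfit(S[:,0],S[:,1],1)
    print('slot dir',np.degrees(np.arctan(d[0])),'mid',S.mean(0),'v',S[:,:2].min(0),S[:,:2].max(0))
    u=S.mean(0)-K; print(K,'knob->slot',np.hypot(*u[:2]),np.degrees(np.arctan2(u[1],u[0])))
    E1=np.array([(t[t[:,1]==v,0].mean(),v) for v in range(216,229)]); B=wray(c,E1,.044)*1e3; u=B.mean(0)-K; print('block mid dir',np.degrees(np.arctan2(u[1],u[0])))
    edges=[np.polyfit(*(wray(c,np.array([(f(t[t[:,1]==v,0]),v) for v in range(217,246)]),.044)[:,:2].T),1)[0] for f in(min,max)]; print(np.degrees(np.arctan(edges)))
tr(K[0]/1e3,K[1]/1e3,.14,102.3)
```

```text
slot dir 10.098302772870245 mid [668.59716574 198.89406001  44.        ] v [659.41221428 196.65033903] [678.09304534 200.28052243]
[548.43301923 171.07058432  82.        ] knob->slot 123.34329290946935 13.03684147845063
block mid dir nan<stdin>:11: RuntimeWarning: Mean of empty slice.
  ret = ret.dtype.type(ret / rcount)
Traceback (most recent call last):
ValueError: min() iterable argument is empty
```

```bash
python3 -c "
from go import *
tr(.5485,.1695,.074,102.6)"
```

```text
t 1.58 pos [0.5828 0.1999 0.2794] ytool 101.53 q [ 0.14  0.25  1.47 -0.    1.43 -1.63] op 0.999 F [-0.2 -0.5 -0. ] g 0.0
shift mm [ 39.5 -22.9 205.5] turn [-0.01 -0.03 -1.07]
```

{"op": "servo_tool", "data": {"series": "-1 0.02 -0.012 0.03 0 0 -1;-1 0.0395 -0.023 0.06 0 0 -1;-1 0.0395 -0.023 0.09 0 0 -1;-1 0.0395 -0.023 0.12 0 0 -1;-1 0.0395 -0.023 0.14 0 0 -1;-1 0.0395 -0.023 0.14 0 0 -1"}}

```text
time_s: 2.08
eef_pos: [0.5429, 0.1723, 0.1352]
eef_rot: [-0.005, -0.112, 0.994, 0.0]
wrist_force: [-0.6, -0.2, 0.1]
opening: 0.992
grasp_force: 0.0
```

Run:
```python
from wr import *
c=cam('wrist'); save(c,'w2'); tr(.5485,.1695,.0745,102.6)
g=c['img'].astype(int); sat=np.ptp(g,axis=2); mx=g.max(2)
k=comp((sat<35)&(mx>90),(240,120,400,330)); K=wray(c,k,.082); print(len(k),k.mean(0),K.mean(0),rect(K))
```

```text
t 2.13 pos [0.5447 0.1725 0.1379] ytool 102.84 q [ 0.1   0.3   1.7   0.    1.14 -1.7 ] op 0.997 F [ 0.5 -0.6  0.5] g 0.0
shift mm [-3.4 -3.8 63.3] turn [ 0.05 -0.31  0.24]
1354 [313.89143279 315.14032496] [0.60737997 0.1846972  0.082     ] (array([607.5, 184.8]), array([24.6, 38.3]), 12.73)
```

View pics/w2.png

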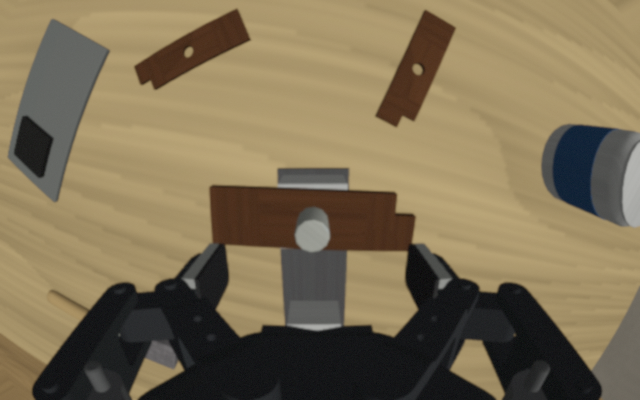

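The wrist view shows the knob top at (313,235) between the fingers, and the board level beneath it.

Run:
```python
from wr import *
c=cam('wrist'); o=c['obs']
g=c['img'].astype(int); sat=np.ptp(g,axis=2); mx=g.max(2)
k=comp((sat<35)&(mx>140),(285,200,345,262)); K=wray(c,k,.082); print(len(k),k.mean(0),K.mean(0),rect(K))
r=rect(K)[0]/1e3; tr(r[0],r[1],.0745,102.6)
```

```text
765 [312.89411765 230.79869281] [0.54875224 0.1706959  0.082     ] (array([549. , 170.8]), array([19.1, 20.2]), 58.97)
t 2.18 pos [0.5465 0.1725 0.14  ] ytool 102.84 q [ 0.1   0.3   1.7   0.    1.14 -1.7 ] op 1.0 F [-0.7 -0.3  0.6] g 0.0
shift mm [-2.2 -2.3 65.5] turn [ 0.02 -0.08  0.24]
```

{"op": "servo_tool", "data": {"series": "-1 -0.002 -0.002 0.02 0 0 0;-1 -0.0025 -0.0025 0.035 0 0 0;-1 -0.0025 -0.0025 0.05 0 0 0;-1 -0.0025 -0.0025 0.06 0 0 0;-1 -0.0025 -0.0025 0.064 0 0 0;-1 -0.0025 -0.0025 0.064 0 0 0;-1 -0.0025 -0.0025 0.064 0 0 0"}}

```text
time_s: 2.77
eef_pos: [0.5511, 0.17, 0.0772]
eef_rot: [0.001, -0.111, 0.994, -0.0]
wrist_force: [0.1, 0.5, 0.2]
opening: 0.999
grasp_force: 0.0
```

{"op": "servo_tool", "data": {"series": "1 0 0 0 0 0 0;1 0 0 0 0 0 0;1 0 0 0 0 0 0;1 0 0 0 0 0 0;1 0 0 0 0 0 0;1 0 0 0 0 0 0;1 0 0 0 0 0 0;1 0 0 0 0 0 0;1 0 0 0 0 0 0;1 0 0 0 0 0 0"}}

```text
time_s: 3.6
eef_pos: [0.5505, 0.1699, 0.0764]
eef_rot: [0.0, -0.111, 0.994, 0.0]
wrist_force: [-1.4, 0.5, 6.2]
opening: 0.232
grasp_force: 58.6
```

```bash
python3 -c "
from go import *
for i in range(4): ctrl.camera('side'); print(ctrl.get_obs()['eef_pos'].round(4))
tr(.5485,.1695,.0745,102.6)"
```

```text
[0.5505 0.1699 0.0764]
[0.5505 0.1699 0.0764]
[0.5505 0.1699 0.0764]
[0.5505 0.1699 0.0764]
t 3.8 pos [0.5505 0.1699 0.0764] ytool 102.79 q [ 0.09  0.4   1.72  0.    1.02 -1.7 ] op 0.238 F [-1.9  0.7  5.3] g 58.6
shift mm [2.  0.1 1.9] turn [0.   0.02 0.19]
```

{"op": "servo_tool", "data": {"series": "1 0 0 -0.005 0 0 0;1 0 0 -0.012 0 0 0;1 0 0 -0.02 0 0 0;1 0 0 -0.03 0 0 0;1 0 0 -0.04 0 0 0;1 0 0 -0.05 0 0 0;1 0 0 -0.06 0 0 0;1 0 0 -0.06 0 0 0"}}

```text
time_s: 4.47
eef_pos: [0.552, 0.1698, 0.1391]
eef_rot: [0.002, -0.111, 0.994, -0.0]
wrist_force: [0.5, 0.6, 0.0]
opening: 0.234
grasp_force: 58.7
```

Run:
```python
from wr import *
tr(.5505,.1699,.1364,102.8)
c=cam('wrist'); save(c,'w3'); s=cam('side'); i=cv2.resize(s['img'][110:210,240:360],(480,400),interpolation=2)
cv2.imwrite('pics/w3s.png',np.hstack([c['img'][150:,150:470],i[:250,:]])[:,:,::-1])
```

```text
t 4.47 pos [0.552  0.1698 0.1391] ytool 102.78 q [ 0.09  0.31  1.69 -0.    1.14 -1.7 ] op 0.234 F [0.5 0.6 0. ] g 58.7
shift mm [1.5 0.4 2.7] turn [-0.04  0.26 -0.02]
```

View pics/w3s.png

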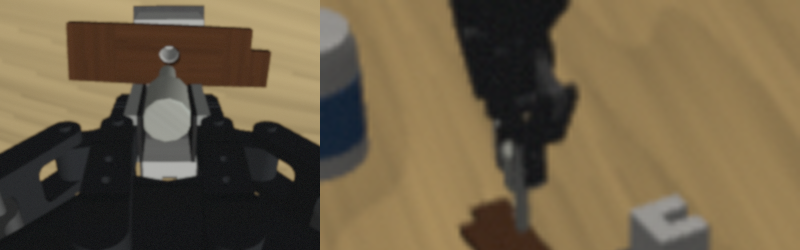

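The pin is drawn and upright, with the shank leaving the hole at (319,204) in full-frame pixels. The board stayed put, and the block with its open slot is clear in the side crop at (670,215).

{"op": "servo_tool", "data": {"series": "1 -0.02 0 0 0 0 0;1 -0.04 0 0 0 0 0;1 -0.06 0 0 0 0 0;1 -0.08 0 0 0 0 0;1 -0.1 0 0 0 0 0;1 -0.115 0 0 0 0 0;1 -0.121 0 0 0 0 0;1 -0.121 0 0 0 0 0;1 -0.121 0 0 0 0 0"}}

```text
time_s: 5.32
eef_pos: [0.6673, 0.1964, 0.1349]
eef_rot: [-0.001, -0.111, 0.994, -0.0]
wrist_force: [-0.9, -0.8, -1.7]
opening: 0.234
grasp_force: 58.7
```

Run:
```python
from wr import *
tr(.5505+.121*np.cos(.2199),.1699+.121*np.sin(.2199),.1364,102.6)
c=cam('wrist'); save(c,'w4'); s=cam('side'); s2=cam('scene'); save(s,'s4'); save(s2,'c4')
f=lambda c,a,b: cv2.resize(c['img'][b:b+50,a:a+60],(400,333),interpolation=2)
a=cv2.resize(c['img'][140:240,220:400],None,fx=800/180,fy=2.66*800/180/2.66*.6)[:,:800]
cv2.imwrite('pics/w4s.png',np.vstack([a,np.hstack([f(s,300,130),f(s2,350,150)])])[:,:,::-1])
```

```text
t 5.32 pos [0.6673 0.1964 0.1349] ytool 102.78 q [ 0.12  0.55  1.36 -0.    1.23 -1.68] op 0.234 F [-0.9 -0.8 -1.7] g 58.7
shift mm [-1.2 -0.4 -1.5] turn [ 0.01 -0.12  0.18]
```

View pics/w4s.png

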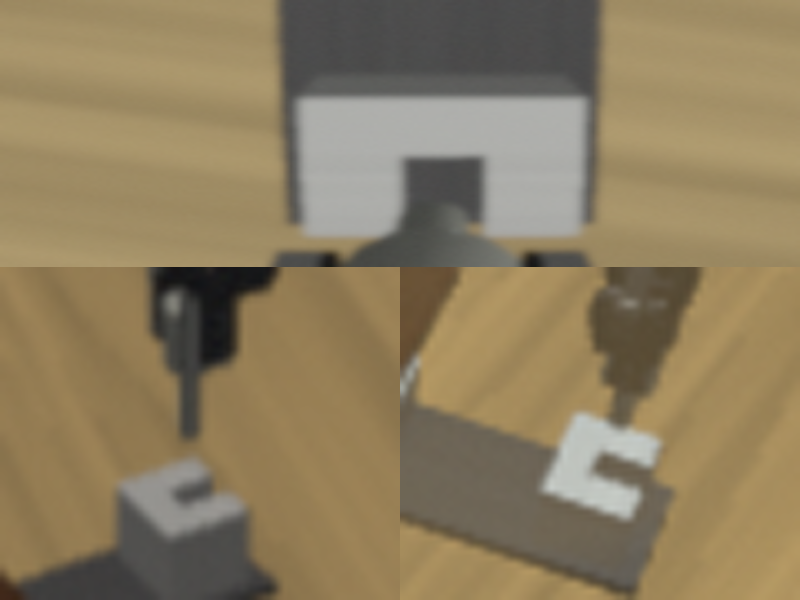

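The wrist crop shows the slot at zoomed 405–483 (full-frame u about 320) and the shank tip at about 436 (u about 318). That puts the pin slightly off to one side, so I measure it.

Run:
```python
from wr import *
c=cam('wrist'); g=c['img'].astype(int).mean(2); o=c['obs']; w=o['eef_rot']; R=Ro.from_quat(np.r_[w[1:],w[0]])
tl=lambda uv,h:(R.inv().apply(wray(c,uv,h)-o['eef_pos'])*1000).round(2)
def edges(v,a,b):
    d=np.diff(cv2.GaussianBlur(g[v-1:v+2].mean(0)[None],(5,1),1)[0]); s=d[a:b]; return a+s.argmin()+.5,a+s.argmax()+.5,s.min().round(),s.max().round()
for v in (180,183):
    e=edges(v,296,340); print('slot',v,e,tl([[e[0],v],[e[1],v]],.044))
ow=[edges(v,275,300)[:2] for v in(170,180)]; 
for v in(172,180):
    d=np.diff(g[v]); l=280+d[280:298].argmax()+.5; r=340+d[340:360].argmin()+.5; print('block',v,l,r,tl([[l,v],[r,v]],.044))
d=np.diff(g[:,320]); print('slot closed end v',165+d[165:182].argmin()+.5, tl([[320,165+d[165:182].argmin()+.5]],.044))
for v in range(186,192): print(v,g[v,305:336].astype(int).tolist())
```

```text
slot 180 (np.float64(314.5), np.float64(316.5), np.float64(-0.0), np.float64(0.0)) [[20.96 -1.87 91.7 ]
 [20.96 -0.44 91.7 ]]
slot 183 (np.float64(324.5), np.float64(301.5), np.float64(-0.0), np.float64(0.0)) [[ 18.78   5.25  91.7 ]
 [ 18.8  -11.14  91.7 ]]
block 172 287.5 347.5 [[ 26.81 -21.    91.71]
 [ 26.78  21.54  91.71]]
block 180 286.5 351.5 [[ 21.02 -21.83  91.7 ]
 [ 21.    24.53  91.71]]
slot closed end v 171.5 [[27.09  2.03 91.71]]
186 [173, 173, 173, 174, 173, 174, 173, 173, 173, 173, 173, 174, 173, 173, 174, 174, 173, 173, 173, 174, 173, 174, 174, 174, 174, 173, 174, 174, 174, 174, 173]
187 [173, 174, 173, 174, 173, 173, 174, 172, 174, 173, 174, 173, 173, 174, 174, 174, 173, 174, 174, 174, 174, 173, 173, 174, 173, 174, 174, 173, 173, 173, 173]
188 [172, 173, 172, 173, 173, 173, 173, 173, 173, 175, 173, 174, 173, 174, 173, 173, 174, 174, 173, 174, 174, 174, 174, 174, 174, 174, 174, 173, 174, 174, 173]
189 [173, 173, 174, 173, 173, 173, 173, 173, 174, 173, 172, 173, 174, 174, 173, 174, 173, 174, 174, 174, 173, 174, 173, 173, 173, 174, 174, 174, 174, 173, 173]
190 [172, 173, 173, 173, 172, 173, 174, 173, 173, 173, 174, 173, 172, 173, 172, 173, 174, 174, 174, 173, 173, 174, 173, 173, 173, 174, 173, 174, 174, 174, 175]
191 [173, 173, 173, 173, 173, 173, 173, 173, 173, 173, 173, 173, 173, 173, 173, 173, 173, 172, 173, 173, 174, 173, 173, 173, 173, 174, 173, 174, 173, 173, 173]
```

Run:
```python
from wr import *
c=cam('wrist'); g=c['img'].astype(int).mean(2); o=c['obs']; w=o['eef_rot']; R=Ro.from_quat(np.r_[w[1:],w[0]])
tl=lambda uv,h:(R.inv().apply(wray(c,uv,h)-o['eef_pos'])*1000).round(2).tolist()
print(o['eef_pos'],o['eef_rot'])
for v in (204,207,210,212):
    d=np.diff(cv2.GaussianBlur(g[v-1:v+2].mean(0)[None],(3,1),.7)[0]); l=304+d[304:316].argmin()+.5; r=322+d[322:336].argmax()+.5; bl=278+d[278:300].argmax()+.5; br=340+d[340:360].argmin()+.5
    print(v,'slot',l,r,tl([[l,v],[r,v]],.044),'block',tl([[bl,v],[br,v]],.044))
d=np.diff(g[:,318]); v=192+d[192:206].argmin()+.5; print('closed end',v,tl([[318,v]],.044))
for v in range(214,228,2): print(v,g[v,305:336].astype(int).tolist())
```

```text
[0.66749908 0.19645366 0.13594379] [-3.29147513e-04 -1.11352027e-01  9.93780971e-01 -7.74273920e-06]
204 slot 310.5 328.5 [[3.16, -4.82, 91.95], [3.15, 8.25, 91.95]] block [[3.16, -22.3, 91.94], [3.12, 24.31, 91.95]]
207 slot 310.5 328.5 [[0.89, -4.83, 91.94], [0.88, 8.27, 91.94]] block [[0.88, -21.63, 91.94], [0.84, 24.37, 91.95]]
210 slot 310.5 328.5 [[-1.39, -4.84, 91.94], [-1.41, 8.29, 91.94]] block [[-1.4, -21.69, 91.94], [-1.45, 24.44, 91.94]]
212 slot 310.5 328.5 [[-2.92, -4.85, 91.94], [-2.94, 8.31, 91.94]] block [[-2.94, -21.73, 91.94], [-2.99, 24.49, 91.94]]
closed end 197.5 [[8.03, 0.62, 91.95]]
214 [173, 171, 171, 170, 161, 139, 103, 79, 74, 74, 75, 75, 75, 73, 74, 75, 73, 74, 74, 73, 74, 77, 91, 120, 151, 167, 172, 172, 172, 173, 173]
216 [172, 171, 172, 168, 160, 137, 103, 77, 72, 71, 72, 73, 74, 77, 80, 82, 84, 82, 78, 76, 76, 76, 89, 120, 150, 167, 172, 172, 173, 172, 172]
218 [172, 171, 170, 168, 156, 131, 97, 74, 69, 69, 70, 72, 74, 80, 85, 91, 95, 96, 92, 84, 78, 77, 89, 120, 151, 166, 171, 172, 171, 172, 172]
220 [170, 169, 169, 163, 147, 117, 85, 70, 68, 69, 71, 72, 76, 82, 87, 92, 99, 102, 103, 95, 86, 79, 88, 117, 150, 165, 169, 169, 169, 170, 170]
222 [169, 168, 165, 155, 130, 98, 74, 71, 70, 70, 71, 72, 78, 82, 87, 91, 99, 104, 107, 104, 98, 94, 99, 123, 150, 165, 168, 170, 169, 170, 169]
224 [169, 168, 163, 147, 119, 88, 72, 70, 70, 73, 73, 76, 78, 83, 89, 91, 98, 104, 109, 113, 119, 123, 126, 138, 155, 166, 169, 169, 168, 170, 170]
226 [162, 158, 146, 127, 102, 81, 74, 73, 74, 73, 76, 76, 79, 82, 85, 87, 91, 98, 104, 111, 118, 126, 130, 139, 153, 161, 165, 165, 164, 165, 165]
```

{"op": "servo_tool", "data": {"series": "1 0 0.0011 0.005 0 0 0;1 0 0.0011 0.012 0 0 0;1 0 0.0011 0.02 0 0 0;1 0 0.0011 0.028 0 0 0;1 0 0.0011 0.034 0 0 0;1 0 0.0011 0.038 0 0 0;1 0 0.0011 0.042 0 0 0;1 0 0.0011 0.042 0 0 0"}}

```text
time_s: 6.23
eef_pos: [0.6675, 0.1975, 0.0927]
eef_rot: [-0.001, -0.111, 0.994, -0.0]
wrist_force: [-1.0, 0.4, -1.3]
opening: 0.233
grasp_force: 58.7
```

{"op": "servo_tool", "data": {"series": "1 0 0 0.006 0 0 0;1 0 0 0.012 0 0 0;1 0 0 0.017 0 0 0;1 0 0 0.021 0 0 0;1 0 0 0.024 0 0 0;1 0 0 0.0255 0 0 0;1 0 0 0.0255 0 0 0"}}

```text
time_s: 6.82
eef_pos: [0.6681, 0.1976, 0.0686]
eef_rot: [-0.0, -0.111, 0.994, -0.0]
wrist_force: [0.6, 0.5, -1.0]
opening: 0.235
grasp_force: 59.1
```

Run:
```python
from wr import *
tr(.6675,.1975,.0684,102.8)
s=cam('side'); s2=cam('scene')
f=lambda c,a,b: cv2.resize(c['img'][b:b+50,a:a+60],(400,333),interpolation=2)
cv2.imwrite('pics/s5.png',np.hstack([f(s,300,140),f(s2,350,155)])[:,:,::-1])
```

```text
t 6.82 pos [0.6681 0.1976 0.0686] ytool 102.78 q [ 0.12  0.63  1.38 -0.    1.13 -1.68] op 0.235 F [ 0.6  0.5 -1. ] g 59.1
shift mm [0.6 0.  0.2] turn [-0.   -0.   -0.02]
```

View pics/s5.png

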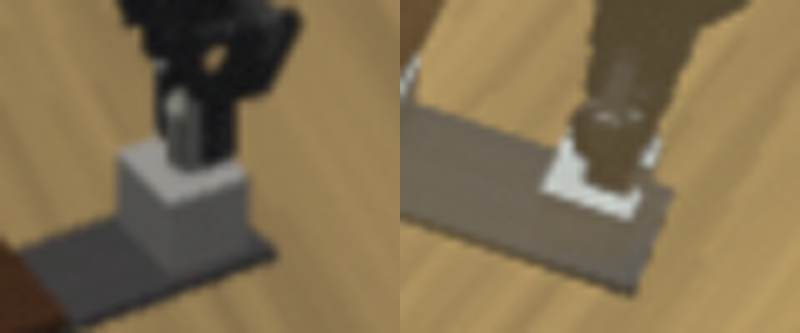

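The side crop shows the knob sitting at the block's top with the shank in the slot. I release it.

{"op": "servo_tool", "data": {"series": "1 0 0 0.0005 0 0 0;1 0 0 0.001 0 0 0;1 0 0 0.001 0 0 0;0.3 0 0 0.001 0 0 0;0 0 0 0.001 0 0 0;-0.5 0 0 0.001 0 0 0;-1 0 0 0.001 0 0 0;-1 0 0 0.001 0 0 0;-1 0 0 0.001 0 0 0;-1 0 0 0.001 0 0 0;-1 0 0 0.001 0 0 0;-1 0 0 0.001 0 0 0"}}

```text
time_s: 7.92
eef_pos: [0.6681, 0.1976, 0.0675]
eef_rot: [0.0, -0.111, 0.994, 0.0]
wrist_force: [-0.0, 0.4, 0.1]
opening: 1.001
grasp_force: 0.0
```

{"op": "servo_tool", "data": {"series": "-1 0 0 -0.01 0 0 0;-1 0 0 -0.03 0 0 0;-1 0 0 -0.06 0 0 0;-1 0 0 -0.09 0 0 0;-1 0 0 -0.12 0 0 0;-1 0 0 -0.14 0 0 0;-1 0 0 -0.14 0 0 0;-1 0 0 -0.14 0 0 0"}}

```text
time_s: 8.58
eef_pos: [0.6691, 0.1978, 0.2104]
eef_rot: [0.002, -0.111, 0.994, 0.0]
wrist_force: [0.4, 0.1, 0.6]
opening: 1.002
grasp_force: 0.0
```

Run:
```python
from wr import *
tr(.565,.109,.2,11)
c=cam('wrist'); save(c,'w6'); cv2.imwrite('pics/w6s.png',cv2.resize(c['img'][60:330,150:470],None,fx=2,fy=2)[:,:,::-1])
s=cam('side'); P=pts(s)[150:200,305:350]; m=(P[...,2]>.06)&(P[...,2]<.09); print('parked knob',m.sum(),P[m].mean(0),P[m][:,2].max())
```

```text
t 8.58 pos [0.6691 0.1978 0.2104] ytool 102.79 q [ 0.12  0.48  1.31 -0.    1.35 -1.68] op 1.002 F [0.4 0.1 0.6] g 0.0
shift mm [121.3 -63.5   9.9] turn [ 0.18  0.22 91.79]
parked knob 61 [0.66539559 0.19201798 0.07082949] 0.07937392161004087
```

View pics/w6s.png

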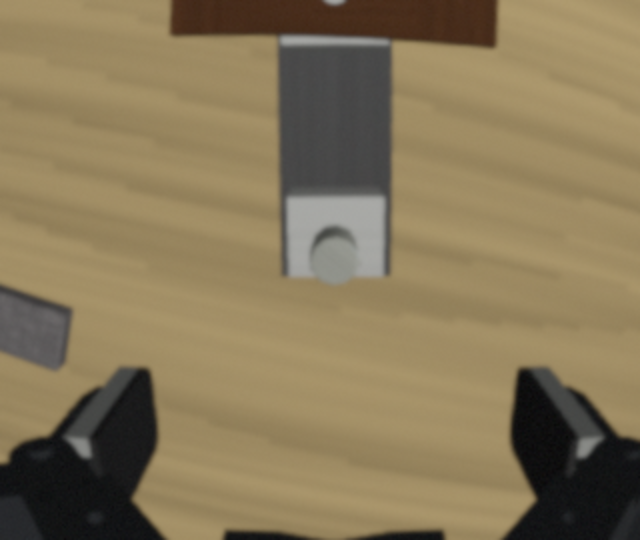

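The knob sits on the block top at the centre of the slot line, full-frame (317,187), with the pin upright. I turn towards the plain end of the board.

{"op": "servo_tool", "data": {"series": "-1 0.01 -0.005 0 0 0 7;-1 0.02 -0.01 0 0 0 14;-1 0.03 -0.016 0 0 0 21;-1 0.04 -0.022 0 0 0 28;-1 0.05 -0.027 0 0 0 35;-1 0.06 -0.032 0 0 0 42;-1 0.07 -0.037 0 0 0 49;-1 0.08 -0.042 0 0 0 56;-1 0.09 -0.047 0 0 0 63;-1 0.1 -0.053 0 0 0 70;-1 0.11 -0.058 0 0 0 77;-1 0.12 -0.0635 0 0 0 84"}}

```text
time_s: 9.68
eef_pos: [0.5634, 0.1088, 0.2054]
eef_rot: [-0.002, 0.585, 0.811, -0.001]
wrist_force: [0.2, -0.3, 0.5]
opening: 0.996
grasp_force: 0.0
```

```bash
python3 -c "
from go import *
tr(.565,.109,.2,11)"
```

```text
t 9.68 pos [0.5634 0.1088 0.2054] ytool 18.43 q [-0.02  0.22  1.65  0.    1.27 -0.34] op 0.996 F [ 0.2 -0.3  0.5] g 0.0
shift mm [-0.3  1.6  5.4] turn [-0.21 -0.06  7.43]
```

{"op": "servo_tool", "data": {"series": "-1 0 0 0 0 0 7;-1 0 0 0 0 0 7.5;-1 0 0 0 0 0 7.5;-1 0 0 0 0 0 7.5"}}

```text
time_s: 10.02
eef_pos: [0.5648, 0.1092, 0.2066]
eef_rot: [-0.001, 0.633, 0.774, -0.0]
wrist_force: [-0.3, -0.5, 0.2]
opening: 1.0
grasp_force: 0.0
```

Run:
```python
from wr import *
c=cam('wrist'); save(c,'w7'); g=c['img'].astype(int); mx=g.max(2); br=g[...,0]-g[...,2]
b=comp((br>20)&(mx<125),(180,60,460,400)); X=wray(c,b,.052); print(len(b),b.min(0),b.max(0),rect(X))
s={tuple(x) for x in b}
# mid line per slice along long axis, excluding ends
r=rect(X); 
for n,box in(('scene',(320,140,395,205)),('side',(270,150,348,200))):
    k=cam(n); P=pts(k); q=k['img'].astype(int); from m2 import fit
    f,Y=fit(k,P,box,.052,.049,.056,(q[...,0]-q[...,2]>22)); print(n,f)
tr(.565,.109,.05,11)
```

```text
6569 [287  60] [388 201] (array([572.6, 164.5]), array([ 89.6, 130.3]), 9.91)
scene {'n': 559, 'zmed': np.float64(0.0521), 'mean': array([552. , 160.3]), 'ctr': array([550.3, 169.2]), 'size': array([ 44.6, 152. ]), 'longaxis': 100.6}
side {'n': 494, 'zmed': np.float64(0.0531), 'mean': array([549.5, 164.4]), 'ctr': array([548.2, 170. ]), 'size': array([ 46.4, 154. ]), 'longaxis': 100.8}
t 10.17 pos [0.5651 0.1093 0.2071] ytool 11.4 q [-0.02  0.22  1.65  0.    1.27 -0.21] op 1.003 F [-0.5  0.1 -0.3] g 0.0
shift mm [ -0.3  -0.  157.1] turn [-0.03 -0.01  0.4 ]
```

Run:
```python
from wr import *
c=cam('wrist'); g=c['img'].astype(float); rat=g[...,0]/(g[...,2]+1); m=(rat>1.5)&(g.max(2)<125)
b=comp(m,(240,20,460,260)); o=c['obs']; w=o['eef_rot']; R=Ro.from_quat(np.r_[w[1:],w[0]])
print(b.min(0),b.max(0),rect(wray(c,b,.052)))
L=[];Rr=[]
for v in range(b[:,1].min()+25,b[:,1].max()-6,4):
    u=b[b[:,1]==v,0]; L.append((u.min()-.5,v));Rr.append((u.max()+.5,v))
l=wray(c,np.array(L),.052);r=wray(c,np.array(Rr),.052)
ti=lambda p:(R.inv().apply(p-o['eef_pos'])*1e3)
a,d=ti(l),ti(r)
for i in range(len(a)): print(L[i],Rr[i],a[i].round(1)[:2],d[i].round(1)[:2],'w',(d[i]-a[i])[1].round(1))
for n in(0,1):
    p=np.polyfit((l,r)[n][:,1],(l,r)[n][:,0],1); print('edge yaw',90-np.degrees(np.arctan(p[0])))
e=b[b[:,1]==b[:,1].max()]; print('plain end',ti(wray(c,e,.052)).mean(0))
```

```text
[288  39] [337 201] (array([549.1, 170.3]), array([ 43.7, 149.6]), 10.57)
(np.float64(288.5), 64) (np.float64(337.5), 64) [114.3 -24.4] [114.1  19.1] w 43.5
(np.float64(288.5), 68) (np.float64(337.5), 68) [110.5 -24.4] [110.3  19.1] w 43.5
(np.float64(288.5), 72) (np.float64(337.5), 72) [106.8 -24.4] [106.6  19.1] w 43.5
(np.float64(288.5), 76) (np.float64(337.5), 76) [103.1 -24.4] [103.   19.1] w 43.5
(np.float64(288.5), 80) (np.float64(337.5), 80) [ 99.5 -24.4] [99.3 19.1] w 43.5
(np.float64(288.5), 84) (np.float64(337.5), 84) [ 95.8 -24.4] [95.6 19.1] w 43.5
(np.float64(288.5), 88) (np.float64(337.5), 88) [ 92.1 -24.5] [92.  19.1] w 43.5
(np.float64(287.5), 92) (np.float64(336.5), 92) [ 88.5 -25.4] [88.3 18.2] w 43.6
(np.float64(289.5), 96) (np.float64(335.5), 96) [ 84.8 -23.6] [84.7 17.3] w 40.9
(np.float64(289.5), 100) (np.float64(335.5), 100) [ 81.2 -23.6] [81.1 17.3] w 40.9
(np.float64(289.5), 104) (np.float64(335.5), 104) [ 77.6 -23.6] [77.4 17.3] w 41.0
(np.float64(288.5), 108) (np.float64(335.5), 108) [ 74.  -24.5] [73.8 17.3] w 41.9
(np.float64(289.5), 112) (np.float64(335
[... 1109 characters left out ...]
17.7] w 43.8
(np.float64(287.5), 168) (np.float64(335.5), 168) [ 19.3 -26.2] [19.2 17.7] w 43.9
(np.float64(287.5), 172) (np.float64(335.5), 172) [ 15.6 -26.2] [15.5 17.8] w 44.0
(np.float64(287.5), 176) (np.float64(335.5), 176) [ 11.9 -26.3] [11.8 17.8] w 44.1
(np.float64(287.5), 180) (np.float64(335.5), 180) [  8.1 -26.4] [ 8.  17.9] w 44.3
(np.float64(287.5), 184) (np.float64(334.5), 184) [  4.3 -26.5] [ 4.3 17. ] w 43.5
(np.float64(287.5), 188) (np.float64(334.5), 188) [  0.5 -26.6] [ 0.5 17. ] w 43.6
(np.float64(287.5), 192) (np.float64(334.5), 192) [ -3.3 -26.7] [-3.3 17.1] w 43.7
edge yaw 100.07632119726826
edge yaw 100.59310069084343
plain end [-12.01380784  10.0295638  155.11170012]
```

{"op": "servo_tool", "data": {"series": "-1 0.0005 -0.002 0.025 0 0 0.6;-1 0.001 -0.0045 0.05 0 0 1.1;-1 0.001 -0.0045 0.075 0 0 1.1;-1 0.001 -0.0045 0.1 0 0 1.1;-1 0.001 -0.0045 0.12 0 0 1.1;-1 0.001 -0.0045 0.135 0 0 1.1;-1 0.001 -0.0045 0.145 0 0 1.1;-1 0.001 -0.0045 0.153 0 0 1.1;-1 0.001 -0.0045 0.158 0 0 1.1;-1 0.001 -0.0045 0.158 0 0 1.1;-1 0.001 -0.0045 0.158 0 0 1.1"}}

```text
time_s: 11.13
eef_pos: [0.5609, 0.1093, 0.05]
eef_rot: [0.0, 0.641, 0.767, 0.0]
wrist_force: [0.3, -0.1, 0.2]
opening: 1.001
grasp_force: 0.0
```

{"op": "servo_tool", "data": {"series": "0 0 0 0 0 0 0;0.05 0 0 0 0 0 0;0.1 0 0 0 0 0 0;0.2 0 0 0 0 0 0;1 0 0 0 0 0 0;1 0 0 0 0 0 0;1 0 0 0 0 0 0;1 0 0 0 0 0 0;1 0 0 0 0 0 0;1 0 0 0 0 0 0"}}

```text
time_s: 11.97
eef_pos: [0.5609, 0.1092, 0.0499]
eef_rot: [0.0, 0.642, 0.767, 0.0]
wrist_force: [-0.2, -0.1, 5.7]
opening: 0.497
grasp_force: 61.0
```

Run:
```python
from wr import *
tr(.56,.108,.049,10.3)
for n,box in(('scene',(320,140,395,205)),('side',(270,150,348,200))):
    k=cam(n); P=pts(k); q=k['img'].astype(int); from m2 import fit
    f,Y=fit(k,P,box,.052,.046,.058,(q[...,0]-q[...,2]>22)); print(n,f)
```

```text
t 11.97 pos [0.5609 0.1092 0.0499] ytool 10.17 q [-0.02  0.43  1.74  0.    0.97 -0.19] op 0.497 F [-0.2 -0.1  5.7] g 61.0
shift mm [-1.  -1.1  0.9] turn [ 0.05  0.01 -0.13]
scene {'n': 174, 'zmed': np.float64(0.0511), 'mean': array([560. , 110.8]), 'ctr': array([567.9, 114.7]), 'size': array([59.8, 45.8]), 'longaxis': 7.6}
side {'n': 165, 'zmed': np.float64(0.0528), 'mean': array([563.6, 120.7]), 'ctr': array([567.1, 126.5]), 'size': array([79.2, 36.2]), 'longaxis': 80.7}
```

{"op": "servo_tool", "data": {"series": "1 0 0 -0.003 0 0 0;1 0 0 -0.008 0 0 0;1 0 0 -0.016 0 0 0;1 0 0 -0.028 0 0 0;1 0 0 -0.042 0 0 0;1 0 0 -0.058 0 0 0;1 0 0 -0.074 0 0 0;1 0 0 -0.09 0 0 0;1 0 0 -0.1 0 0 0;1 0 0 -0.106 0 0 0;1 0 0 -0.11 0 0 0;1 0 0 -0.11 0 0 0"}}

```text
time_s: 13.07
eef_pos: [0.5607, 0.1092, 0.1602]
eef_rot: [0.0, 0.642, 0.767, 0.0]
wrist_force: [-0.3, -0.4, -0.6]
opening: 0.494
grasp_force: 60.7
```

```bash
cat > bd.py <<'E'
from wr import *
def board(): # plane of held board from side+scene depth
  for n in('side','scene'):
    k=cam(n); P=pts(k); q=k['img'].astype(float); o=k['obs']; w=o['eef_rot']; R=Ro.from_quat(np.r_[w[1:],w[0]])
    m=(q[...,0]/(q[...,2]+1)>1.4)&(q.max(2)<150)&(np.linalg.norm(P-o['eef_pos'],axis=2)<.16)&(abs(P[...,2]-o['eef_pos'][2])<.035)
    l=np.nonzero(m); b=comp(m,(0,0,640,400)); X=P[b[:,1],b[:,0]]; T=R.inv().apply(X-o['eef_pos'])*1e3
    T=T[(T[:,0]>15)]; A=np.c_[T[:,:2],np.ones(len(T))]; c=np.linalg.lstsq(A,T[:,2],rcond=None)[0]; res=T[:,2]-A@c; k2=abs(res)<4; c=np.linalg.lstsq(A[k2],T[k2,2],rcond=None)[0]
    h=o['eef_pos'][2]-c[2]/1e3
    print(n,len(T),k2.sum(),'slope deg x,y',np.degrees(c[:2]).round(2),'z at tcp',c[2].round(1),'tool extent',T[k2].min(0).round(1),T[k2].max(0).round(1),'worldrect',rect(X))
if __name__=='__main__':
    tr(.56,.108,.16,10.3); board()
E
python3 bd.py
```

```text
t 13.07 pos [0.5607 0.1092 0.1602] ytool 10.18 q [-0.02  0.27  1.7  -0.    1.18 -0.19] op 0.494 F [-0.3 -0.4 -0.6] g 60.7
shift mm [-1.1 -0.9  0.2] turn [ 0.06  0.01 -0.12]
side 71 71 slope deg x,y [1.04 0.67] z at tcp -3.2 tool extent [15.1 -7.9 -6.4] [57.  22.1 -0.1] worldrect (array([568.1, 126.4]), array([80.7, 39.7]), 76.94)
scene 53 53 slope deg x,y [ 1.97 -2.44] z at tcp -2.5 tool extent [ 15.1 -21.6  -4. ] [37.2  7.8  1.9] worldrect (array([565.6, 105.5]), array([57.5, 78.7]), 73.54)
```

```bash
python3 -c "
from go import *
tr(.4457,-.1124,.16,-109.6)"
```

```text
t 13.17 pos [0.56   0.1092 0.1588] ytool 10.18 q [-0.02  0.27  1.7  -0.    1.18 -0.19] op 0.499 F [-0.3  0.2 -1.5] g 60.7
shift mm [-197.9 -151.7   -1. ] turn [-5.0000e-02  6.0000e-02  1.1978e+02]
```

{"op": "servo_tool", "data": {"series": "1 -0.005 -0.004 0 0 0 3;1 -0.013 -0.01 0 0 0 8;1 -0.023 -0.017 0 0 0 14;1 -0.034 -0.026 0 0 0 20;1 -0.045 -0.034 0 0 0 26;1 -0.056 -0.043 0 0 0 32;1 -0.067 -0.051 0 0 0 38;1 -0.078 -0.06 0 0 0 44;1 -0.089 -0.068 0 0 0 50;1 -0.1 -0.077 0 0 0 56;1 -0.109 -0.083 0 0 0 61;1 -0.115 -0.088 0 0 0 64"}}

```text
time_s: 14.17
eef_pos: [0.4931, -0.0203, 0.1584]
eef_rot: [-0.0, 0.951, 0.308, -0.001]
wrist_force: [0.1, -0.1, -0.6]
opening: 0.493
grasp_force: 60.8
```

```bash
python3 -c "
from go import *
tr(.4457,-.1124,.16,-109.6)"
```

```text
t 14.17 pos [ 0.4931 -0.0203  0.1584] ytool -54.12 q [-0.28  0.11  1.89 -0.    1.15  0.66] op 0.493 F [ 0.1 -0.1 -0.6] g 60.8
shift mm [-92.4  46.9  -1.5] turn [-4.000e-02  1.200e-01  5.548e+01]
```

{"op": "servo_tool", "data": {"series": "1 -0.005 0.003 0 0 0 3;1 -0.015 0.008 0 0 0 9;1 -0.025 0.013 0 0 0 15;1 -0.035 0.018 0 0 0 21;1 -0.045 0.023 0 0 0 27;1 -0.055 0.028 0 0 0 33;1 -0.065 0.033 0 0 0 39;1 -0.075 0.038 0 0 0 45;1 -0.084 0.043 0 0 0 50.5;1 -0.09 0.046 0 0 0 54;1 -0.0925 0.047 0 0 0 55.5;1 -0.0925 0.047 0 0 0 55.5"}}

```text
time_s: 15.17
eef_pos: [0.4466, -0.1122, 0.1588]
eef_rot: [-0.0, 0.986, -0.168, -0.001]
wrist_force: [-0.8, 0.3, 0.3]
opening: 0.496
grasp_force: 60.8
```

{"op": "servo_tool", "data": {"series": "1 0 0 0.01 0 0 0;1 0 0 0.022 0 0 0;1 0 0 0.034 0 0 0;1 0 0 0.046 0 0 0;1 0 0 0.056 0 0 0;1 0 0 0.064 0 0 0;1 0 0 0.07 0 0 0;1 0 0 0.073 0 0 0;1 0 0 0.0735 0 0 0;1 0 0 0.0735 0 0 0"}}

```text
time_s: 16.0
eef_pos: [0.4474, -0.1121, 0.0861]
eef_rot: [0.0, 0.986, -0.168, 0.0]
wrist_force: [-1.0, -0.3, 0.8]
opening: 0.5
grasp_force: 60.8
```

Run:
```python
from bd import *
tr(.4457,-.1124,.085,-109.6); board()
a=cam('scene');b=cam('side');f=lambda c,x,y:cv2.resize(c['img'][y:y+110,x:x+110],(400,400))
cv2.imwrite('pics/f.png',np.hstack([f(a,210,190),f(b,255,200)])[:,:,::-1])
```

```text
t 16.0 pos [ 0.4474 -0.1121  0.0861] ytool -109.31 q [-0.5   0.16  2.01  0.    0.97  1.4 ] op 0.5 F [-1.  -0.3  0.8] g 60.8
shift mm [-1.5  0.9  1.1] turn [ 0.   -0.01  0.29]
side 784 758 slope deg x,y [0.14 1.01] z at tcp -2.5 tool extent [ 15.3 -23.3  -6.2] [137.   25.2   2.3] worldrect (array([ 515.6, -135.6]), array([ 53.3, 129.8]), 74.23)
scene 750 723 slope deg x,y [0.14 0.3 ] z at tcp -1.5 tool extent [ 15.2 -23.5  -5.2] [139.5  21.8   3.1] worldrect (array([ 504.9, -141. ]), array([ 65.4, 153.3]), 72.63)
```

View pics/f.png

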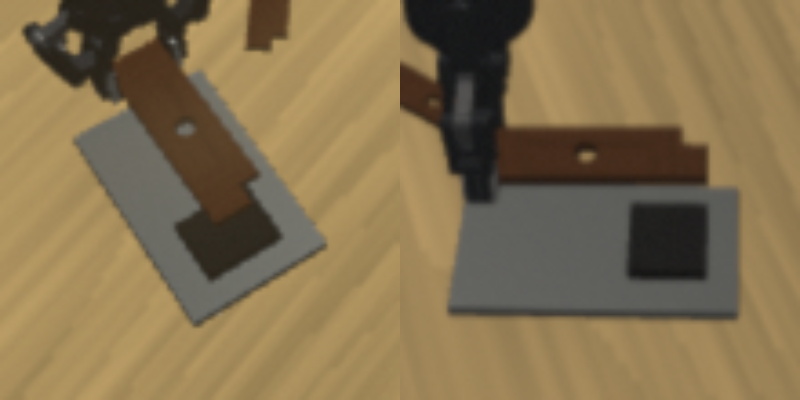

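The views show the board level with label side up, its notched end over the pad (scene crop (230,205), side crop (690,155)) and clear of everything. I check the numbers once more in each camera.

Run:
```python
from bd import *
for n,pad in(('scene',(555.2,-152.9)),('side',(552.2,-153.5))):
    k=cam(n);P=pts(k);q=k['img'].astype(float);p=k['obs']['eef_pos']
    m=(q[...,0]/(q[...,2]+1)>1.4)&(q.max(2)<150)&(abs(P[...,2]-.087)<.008)&(np.linalg.norm(P-p,axis=2)<.17)
    b=comp(m,(0,0,640,400)); X=np.array([ray(k,u,v,.0875)[:2] for u,v in b]); r=rect(X)
    a=np.radians(-19.6);ex=np.array([np.cos(a),np.sin(a)]);ey=np.array([-ex[1],ex[0]])
    D=X*1e3-pad; s=D@ex; t=D@ey; print(n,r,'end rel pad',np.percentile(s,99.7).round(1),'(want 22) across',t[(s<0)].min().round(1),t[s<0].max().round(1), 'slope of mid deg',np.degrees(np.polyfit(s[s<0],t[s<0],1)[0]).round(2))
```

```text
scene (array([ 509.6, -133.5]), array([ 45.5, 154.1]), 70.57) end rel pad 26.8 (want 22) across -19.9 25.6 slope of mid deg -0.26
side (array([ 515.6, -137.3]), array([ 51.2, 128.7]), 71.57) end rel pad 24.5 (want 22) across -22.2 29.2 slope of mid deg -0.38
```

{"op": "servo_tool", "data": {"series": "1 -0.001 0.001 0.001 0 0 0;1 -0.0025 0.0025 0.002 0 0 0;1 -0.0025 0.0025 0.002 0 0 0;1 -0.0025 0.0025 0.002 0 0 0;1 -0.0025 0.0025 0.002 0 0 0;1 -0.0025 0.0025 0.002 0 0 0"}}

```text
time_s: 16.8
eef_pos: [0.4441, -0.1136, 0.084]
eef_rot: [0.0, 0.986, -0.168, 0.0]
wrist_force: [0.2, -0.5, -1.0]
opening: 0.499
grasp_force: 60.8
```

Run:
```python
from bd import *
tr(.4457,-.1124,.085,-109.6)
s=cam('scene'); P=pts(s)[150:205,355:400]; m=(P[...,2]>.07)&(P[...,2]<.08); print('parked knob top',m.sum(),P[m].mean(0))
print(ctrl.hand_in())
```

```text
t 16.8 pos [ 0.4441 -0.1136  0.084 ] ytool -109.32 q [-0.51  0.16  2.02  0.    0.97  1.4 ] op 0.499 F [ 0.2 -0.5 -1. ] g 60.8
shift mm [ 1.1 -1.7 -1. ] turn [ 0.   -0.01  0.28]
parked knob top 43 [0.66855066 0.1954339  0.07378202]
the job is handed in; nothing more can be done
None
```

The job is handed in at 16.8 s of the 58 s allowed: the pin is parked upright in the notch, and the board is held level, label side up, with its notched end over the pad and its underside about 8 cm above the table.

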